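Line up nut blanks against the sanding fence with a straightedge

TASK

Line up the four bone nut blanks for sanding: pick up the straightedge by its wooden grip and push the whole row with its edge until every blank lies flat and flush along the aluminium fence. Keep it pressed there for a full second, squarely on all four blanks at once, with a firm push of about 15 N in all (more than 25 N against the fence would chip the bone), touching the blanks only with the straightedge. Then lay the straightedge back flat on the bare bench between the mat and the guitar neck, leaving the blanks in line and the bottle, reel and parts box undisturbed.

Things in the scene. Friction and masses are not known exactly. Their poses are not given: they have to be found in the camera images.
- board: Dark hardwood sanding board, 170 (its x) x 310 (its y) x 12 mm, fixed on the black bench mat; it lies at a different place and yaw each time. Origin: centre of its underside; its top is 12 mm above the origin. Its +x axis points away from the robot, toward the fence.
- fence_face (a point): Middle of the near face of the aluminium fence, at the level of the board's top. The fence, 18 x 300 x 14 mm (high), is rigidly screwed to the board along its far side; its straight near face runs along the board's y axis, 50 mm ahead (+x) of the board's centre. The point's axes are the board's: +x goes into the fence.
- straightedge: Levelling beam: straight aluminium bar 20 (its x) x 260 (its y) x 20 mm (high), about 0.3 kg, with a brown wooden grip rail 18 (x) x 90 (y) mm along its middle, 20 to 62 mm above the underside. Lies loose on the bare bench (z = 0) left of the mat. Origin: centre of its underside. Both long sides are alike. Carried 2 mm clear of the board it meets the blanks well.
- straightedge_grip (a point): Point in the middle of the straightedge's wooden grip rail, 46 mm above its underside: place to grip, fingers closing along the straightedge's x across the 18 mm thickness.
- bench_mat: Black mat 353 (x) x 599 (y) mm lying on the bench, fixed, top 7.7 mm above the bench. Origin: centre of its underside.
- blank_1: Bone nut blank 1 of four alike, counted at the start from right to left (-y to +y): cream bar 10 (its x) x 50 (its y) x 10 mm (high), about 15 g, loose on the board before the fence, turned up to 0.3 rad. Origin: centre of its underside. Rigid, like the fence. Up to a third of the push on the row goes into friction on the board, not the fence.
- blank_2: Bone nut blank 2 of four alike, counted at the start from right to left (-y to +y): cream bar 10 (its x) x 50 (its y) x 10 mm (high), about 15 g, loose on the board before the fence, turned up to 0.3 rad. Origin: centre of its underside. Rigid, like the fence. Up to a third of the push on the row goes into friction on the board, not the fence.
- blank_3: Bone nut blank 3 of four alike, counted at the start from right to left (-y to +y): cream bar 10 (its x) x 50 (its y) x 10 mm (high), about 15 g, loose on the board before the fence, turned up to 0.3 rad. Origin: centre of its underside. Rigid, like the fence. Up to a third of the push on the row goes into friction on the board, not the fence.
- blank_4: Bone nut blank 4 of four alike, counted at the start from right to left (-y to +y): cream bar 10 (its x) x 50 (its y) x 10 mm (high), about 15 g, loose on the board before the fence, turned up to 0.3 rad. Origin: centre of its underside. Rigid, like the fence. Up to a third of the push on the row goes into friction on the board, not the fence.
- dye_bottle: Small brown dye bottle with black dropper cap, 33 mm across, 102 mm high, standing loose behind the board. Origin: centre of its underside.
- solder_spool: White reel of solder lying flat, 55 mm across, 28 mm high, loose on the bare bench, beyond the left end of the board. Origin: centre of its underside.
- parts_box: Clear plastic parts box, 69 x 72 x 35 mm, loose on the mat right of the board. Origin: centre of its underside.
- fence: Aluminium fence on the board (see point fence_face, which lies at its origin).

How it is judged:
By the outcome, as a careful person would: the job done as asked, in the order asked, and still so for the second after the job is handed in, with the robot touching nothing.
It also fails if it takes over 64 s, if anything falls off the work surface, if the arm or the gripper's body presses on something with over 40 N, if the wrist force passes 120 N, or if a joint passes its speed limit or range.

ROBOT

A 6-joint arm with a two-finger parallel gripper is mounted at the origin on a cart in front of the work surface, level with it; the furniture and walls round the work are solid. World frame = base frame: x ahead of the robot, y to its left, z up, the work surface at z = 0. Lengths are in mm, angles in rad, forces in N, time in s.
With the tool pointing down it reaches from about 350 to 875 mm from the base axis. Payload 4.2 kg.
Tool frame: the origin (TCP) lies between the finger pads; the fingertips stand 25 mm ahead of it and the grasp point (between the pads) lies 6 mm ahead of it; z points along the fingers, y is the line along which they close (so a half turn about z gives the same grasp; the last joint's range is limited). The gripper opens to 85 mm and grips with 20 to 120 N. Pads are 22 mm wide; open, the fingers measure 114 mm over their backs; the gripper's body (76 mm by 85 mm) begins 54 mm behind the grasp point. The pads swing forward as they close: fully open they stand 13 mm farther back than shut.
Start: joints at [-0.987, 0.385, 0.008, 0, -1.194, -0.259], TCP at [199.465, -592.295, 256.312] pointing down, gripper open.
Joint ranges: [-3.14, 3.14], [-1.21, 2.06], [-1.07, 1.41], [-3.16, 2.05], [-2.99, -0.16], [-3.1, 3.1]. Speed limits (rad/s): [2.79, 2.79, 3.14, 3.14, 3.14, 3.14].

INTERFACE

Orientations are given as a unit quaternion [x, y, z, w].
In Python, from bench import arm gives the robot as it stands.
- The arm moves only by the shell command python3 -m pendant 'ROWS'. ROWS is JSON, a list of rows, each a list of 7 numbers: the shift along the tool's x, y, z in m, then the turn, a rotation vector about the tool's x, y, z in degrees, then the finger opening in m, from 0 to 0.0854. In form: [[x, y, z, wx, wy, wz, fingers], ...]. A call has 1 to 12 rows; each row shifts and turns the commanded pose from where the row before left it, along the tool's axes as they then stand; what a row does not reach is not made up. A row lasts 1/10 s, in which the tool goes at most 50 mm and 8.59 degrees, less where a joint would pass 70% of its speed; a pose out of reach is approached as far as the arm can. A call is refused whole if a number of a shift passes 0.05 or a number of a turn 8.59, either way. A call with a gripper value outside its range is refused whole. The fingers move at their own pace and stop on an object; the grip force is fixed at half the most. Time passes only in rows, so rows that do not move let the fingers close. It gives the time, the measured TCP pose, the force, the opening and the grip force at its end, in the units of the state.
- arm.read_state(): the state, without advancing time (a new reading comes with each control period).
- arm.get_image(name): name is "side" or "top"; returns a dict with "image" (384x512x3 uint8, red, green, blue), "fx", "fy", "cx", "cy" (pixels), "xyz" and "rotation" of the camera in the world. Camera axes: x right, y down, z forward; pixel columns grow to the right and rows downward; lengths in mm; the calibration is good to about 2 mm. A picture is of the moment at which its call begins. There is no depth.
- arm.job_done(): hands the job in; it is judged then, once.
The state is a dict: "clock": time; "joints": joint angles; "joint_vel": joint speeds; "joint_efforts": joint torques, N m; "position": TCP position; "ee_rot": TCP orientation; "contact_force": force on the tool from outside, world axes, zero at the start; "wrist_torque": the same for the moment, N m; "gripper_width": finger opening in mm; "grasp_force": force on a finger pad.
Only numpy, scipy, OpenCV 4.12 (cv2) and the standard library are available. Lean on these libraries where they do the work, as an engineer would, in place of code of your own. Each camera call takes 0.05 s, during which the arm holds its last target. There are 200 camera calls.

## Working session

There is one attempt and no reset: what is moved stays moved. The work goes in short steps, Python scripts to look and compute and a shell command to move; the robot and the scene stay as the last step left them, time stands still between calls to the robot, and variables do not carry over. Pictures are saved under pics/ and viewed, at most 10 in all, crops included, and the job is handed in when it is done.

```bash
mkdir -p pics; ls
python3 - <<'E'
from bench import arm
import cv2
for n in("top","side"):
    d=arm.get_image(n); cv2.imwrite(f"pics/{n}0.png",cv2.resize(d["image"][:,:,::-1],(800,600),interpolation=cv2.INTER_CUBIC))
    print(n,{k:(v.tolist() if hasattr(v,'tolist') else v) for k,v in d.items() if k!="image"})
print(arm.read_state())
E
```

```text
pics
top {'fx': 376.1461477059677, 'fy': 376.1461477059677, 'cx': 250.26113747036166, 'cy': 192.1559385129575, 'xyz': [443.6666408454141, -200.0447495825315, 1055.0876247247463], 'rotation': [-0.6985312398757283, 0.7095396783195649, -0.06572502961231126, 0.06548108345397906]}
side {'fx': 441.630647687602, 'fy': 441.630647687602, 'cx': 255.7355207766743, 'cy': 197.38025548588706, 'xyz': [585.7707146132254, 765.1766145767263, 841.6336197759076], 'rotation': [-0.009178651455613208, 0.8998751168275413, -0.43596376096537, 0.008724998395710545]}
{'clock': 0.1, 'joints': array([-9.87405187e-01,  3.85517213e-01,  6.76411830e-03, -4.30306135e-04,
       -1.19395156e+00, -2.58592064e-01]), 'joint_vel': array([ 0.00260878, -0.00231886,  0.00377328,  0.00233291,  0.00080453,
       -0.00029277]), 'joint_efforts': array([-8.81803389e-04, -3.93318307e+01,  1.88930047e+01,  4.19801205e+00,
       -2.56967018e-03,  8.74378628e-06]), 'position': array([ 199.32083822, -591.88451398,  255.30955857]), 'ee_rot': array([-1.61608238e-01,  9.86854512e-01,  9.52576002e-04, -2.07415563e-04]), 'contact_force': array([0.47840103, 0.12122803, 0.06070873]), 'wrist_torque': array([-0.01693285, -0.00909075, -0.01809376]), 'grasp_force': 0.0, 'gripper_width': 85.53004715516008}
```

View pics/top0.png

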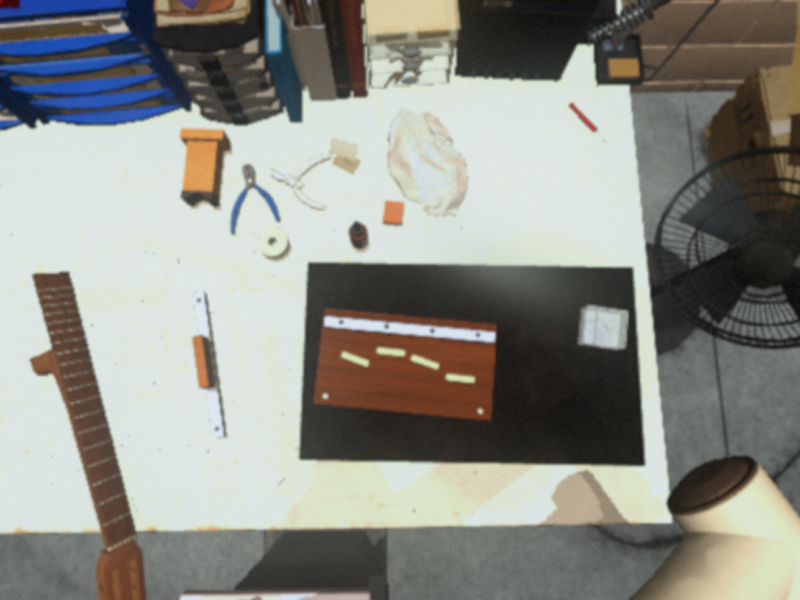

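View pics/side0.png

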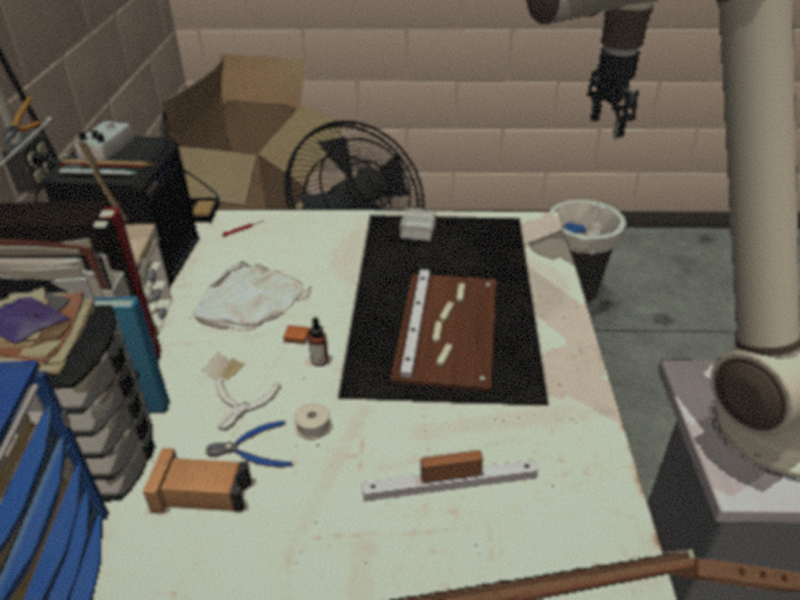

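The overview shows the straightedge left at about (210,365) in the top view. The board is at about (405,365) with four blanks, and the bottle is at (358,235). I'll enlarge crops to measure them.

Run:
```python
from bench import arm
import cv2
for n,x0,y0,w,h,s in(("top",115,180,210,110,3.8),("side",225,165,130,160,3.7)):
    im=arm.get_image(n)["image"][y0:y0+h,x0:x0+w,::-1]
    cv2.imwrite(f"pics/{n}1.png",cv2.resize(im,None,fx=s,fy=s,interpolation=cv2.INTER_CUBIC))
```

```text
(no output)
```

View pics/top1.png

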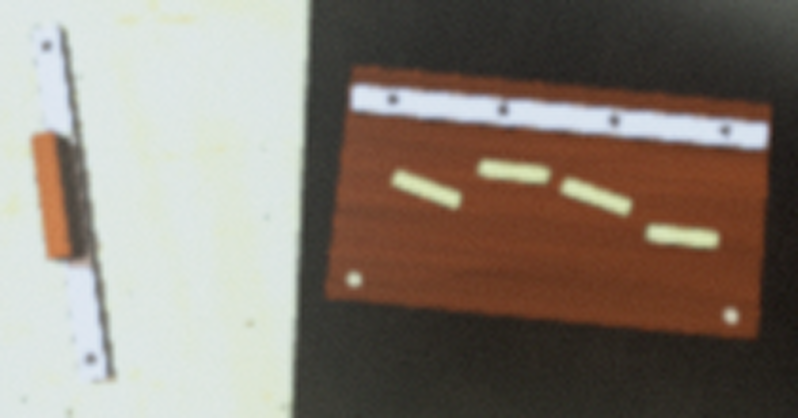

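View pics/side1.png

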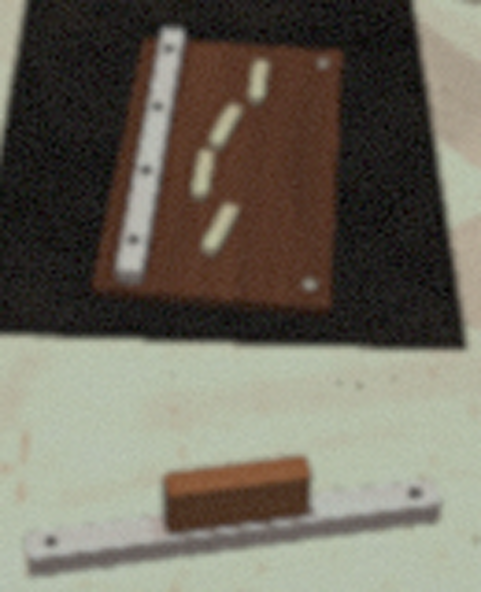

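The crops show these positions:
- **Straightedge:** end holes at top (46,45) and (91,359), side (50,541) and (415,493).
- **Fence screws:** from top (393,99) to (725,130), side (134,239) to (169,48).
- **Board dots:** top (354,279) and (731,316).
- **Blanks:** cream bars between the fence and the dots.

I'll triangulate these points.

```bash
cat > h.py <<'E'
from bench import arm
import numpy as np
from scipy.spatial.transform import Rotation as R
C={}
def cam(n):
    if n not in C:C[n]=arm.get_image(n)
    return C[n]
def ray(n,p):
    d=cam(n);v=np.array([(p[0]-d["cx"])/d["fx"],(p[1]-d["cy"])/d["fy"],1]);r=np.array(d["rotation"])
    M=R.from_quat(r).as_matrix() if r.size==4 else r
    v=M@v
    return np.array(d["xyz"]),v/np.linalg.norm(v)
def tri(ps):
    A=0;b=0
    for n,p in ps:
        o,v=ray(n,p);P=np.eye(3)-np.outer(v,v);A=A+P;b=b+P@o
    x=np.linalg.solve(A,b)
    return x,[np.linalg.norm(np.cross(x-ray(n,p)[0],ray(n,p)[1])) for n,p in ps]
def plane(n,p,z):
    o,v=ray(n,p);return o+v*(z-o[2])/v[2]
T=lambda p:(114.5+(p[0]+.5)/3.8,179.5+(p[1]+.5)/3.8)
S=lambda p:(224.5+(p[0]+.5)/3.7,164.5+(p[1]+.5)/3.7)
E
python3 - <<'E'
from h import *
np.set_printoptions(precision=1,suppress=True)
F={"se_far":((46,45),(50,541)),"se_near":((91,359),(415,493)),
"f4":((393,99),(134,239)),"f3":((503,110),(146,169)),"f2":((614,120),(157,106)),"f1":((725,130),(169,48)),
"dotL":((354,279),(310,284)),"dotR":((731,316),(322,63)),
"b1":((682,237),(259,81)),"b2":((596,196),(226,125)),"b3":((514,171),(203,173)),"b4":((427,189),(220,228))}
Z=dict(se=20,f=33.7,d=19.7,b=29.7)
for k,(t,s) in F.items():
    x,e=tri([("top",T(t)),("side",S(s))]); z=Z['se' if k[:2]=='se' else k[0]]
    print(k,x,np.array(e),'z',z,plane("top",T(t),z)[:2],plane("side",S(s),z)[:2])
for p in [(33,135),(54,131),(73,256),(49,260)]: print('grip top62',plane("top",T(p),62))
for p in [(350,111),(769,150)]: print('fence near top edge',plane("top",T(p),33.7))
for p in [(352,66),(771,103),(757,339),(326,298)]: print('board corner',plane("top",T(p),19.7))
for p in [(37,28),(60,25),(78,380),(107,377)]: print('bar',plane("top",T(p),20))
E
```

```text
se_far [645.9 143.   23.1] [0.9 0.9] z 20 [645.6 144.1] [647.  140.5]
se_near [419.3 101.3  22.1] [0.6 0.6] z 20 [418.6 102. ] [419.5  99.5]
f4 [ 599.  -113.4   38.5] [0.4 0.4] z 33.7 [ 599.3 -112.9] [ 599.5 -118.8]
f3 [ 590.4 -192.4   38.6] [1.1 1.1] z 33.7 [ 590.  -192.3] [ 591.5 -198.5]
f2 [ 582.1 -271.9   37.9] [1.2 1.2] z 33.7 [ 581.5 -272.1] [ 583.3 -277.8]
f1 [ 573.  -351.1   38.5] [0.6 0.6] z 33.7 [ 573.  -351.7] [ 573.5 -358. ]
dotL [472.2 -84.4  23.3] [0.6 0.6] z 19.7 [471.7 -83.9] [472.3 -88.2]
dotR [ 442.9 -352.    23.5] [1.4 1.4] z 19.7 [ 441.5 -352.4] [ 443.5 -357.4]
b1 [ 498.2 -318.6   29. ] [0.9 0.9] z 29.7 [ 497.3 -318.4] [ 499.2 -317.9]
b2 [ 527.8 -257.9   30.4] [0.4 0.4] z 29.7 [ 527.4 -257.9] [ 528.1 -258.9]
b3 [ 546.9 -199.6   29.2] [0.6 0.6] z 29.7 [ 546.3 -199.5] [ 547.5 -199.2]
b4 [ 535.2 -137.    28.8] [0.8 0.8] z 29.7 [ 534.3 -137. ] [ 536.1 -136.2]
grip top62 [573.5 136.4  62. ]
grip top62 [576.1 121.8  62. ]
grip top62 [489.2 104.9  62. ]
grip top62 [486.7 121.3  62. ]
fence near top edge [591.  -81.9  33.7]
fence near top edge [ 558.1 -382.6   33.7]
board corner [626.4 -81.6  19.7]
board corner [ 594.1 -388.3   19.7]
board corner [ 425.2 -370.1   19.7]
board corner [458.6 -64.   19.7]
bar [658.5 151.3  20. ]
bar [660.5 134.4  20. ]
bar [404.3 110.6  20. ]
bar [406.   90.2  20. ]
```

```bash
cat >> h.py <<'E'
def go(x,y,z,phi):
    "delta in tool axes (mm, deg) from measured pose to TCP target with tool y at world angle phi (deg), tool down"
    s=arm.read_state();M=R.from_quat(s["ee_rot"]);a=np.radians(phi)
    ey=np.array([np.cos(a),np.sin(a),0]);ez=np.array([0,0,-1.])
    N=R.from_matrix(np.c_[np.cross(ey,ez),ey,ez])
    np.set_printoptions(precision=2,suppress=True)
    print("shift",M.inv().apply(np.array([x,y,z])-s["position"]),"turn",np.degrees((M.inv()*N).as_rotvec()))
    print("t %.2f"%s["clock"],s["position"],"F",s["contact_force"],"M",s["wrist_torque"],"w %.1f g %.1f"%(s["gripper_width"],s["grasp_force"]),"j",s["joints"])
E
r='[-0.027,0.0285,0,0,0,0,0.085]'
python3 -m pendant '[[-0.027,0.0285,0,0,0,0,0.085],[-0.027,0.0285,0,0,0,0,0.085],[-0.027,0.0285,0,0,0,0,0.085],[-0.027,0.0285,0,0,0,0,0.085],[-0.027,0.0285,0,0,0,0,0.085],[-0.027,0.0285,0,0,0,0,0.085],[-0.027,0.0285,0,0,0,0,0.085],[-0.027,0.0285,0,0,0,0,0.085],[-0.027,0.0285,0,0,0,0,0.085],[-0.027,0.0285,0,0,0,0,0.085],[-0.027,0.0285,0,0,0,0,0.085],[-0.027,0.0285,0,0,0,0,0.085]]'
python3 -m pendant '[[-0.027,0.0285,0,0,0,0,0.085],[-0.027,0.0285,0,0,0,0,0.085],[-0.027,0.0285,0,0,0,0,0.085],[-0.027,0.0285,0,0,0,0,0.085],[-0.027,0.0285,0,0,0,0,0.085],[-0.027,0.0285,0,0,0,0,0.085],[-0.027,0.0285,0,0,0,0,0.085],[-0.027,0.0285,0,0,0,0,0.085],[0,0,0,0,0,8.2,0.085],[0,0,0,0,0,0,0.085]]'
python3 -c "
from h import *
go(532,122,52,100.4)"
```

```text
clock: 1.5
position: [397.7, -163.2, 256.6]
ee_rot: [-0.162, 0.987, -0.0, 0.0]
contact_force: [-0.1, -0.9, 0.4]
gripper_width: 84.9
grasp_force: 0.0
clock: 2.5
position: [529.4, 121.2, 255.8]
ee_rot: [-0.091, 0.996, -0.0, -0.0]
contact_force: [-0.4, 0.3, -0.5]
gripper_width: 84.9
grasp_force: 0.0
shift [ -2.88   0.34 203.78] turn [-0.01 -0.06  0.1 ]
t 2.50 [529.42 121.22 255.78] F [-0.42  0.3  -0.52] M [-0.01  0.    0.02] w 84.9 g 0.0 j [ 0.52  0.25 -0.19 -0.   -1.13 -1.91]
```

```bash
python3 -m pendant '[[-0.003,0,0.030,0,0,0,0.085],[0,0,0.030,0,0,0,0.085],[0,0,0.030,0,0,0,0.085],[0,0,0.030,0,0,0,0.085],[0,0,0.030,0,0,0,0.085],[0,0,0.025,0,0,0,0.085],[0,0,0.015,0,0,0,0.085],[0,0,0.010,0,0,0,0.085],[0,0,0.004,0,0,0,0.085],[0,0,0,0,0,0,0.085],[0,0,0,0,0,0,0.085]]'
python3 - <<'E'
from h import *; import cv2
go(532,122,52,100.4)
im=arm.get_image("side")["image"][230:384,180:400,::-1]
cv2.imwrite("pics/grasp.png",cv2.resize(im,None,fx=3.6,fy=3.6,interpolation=cv2.INTER_CUBIC))
E
```

```text
clock: 3.6
position: [532.8, 120.9, 53.2]
ee_rot: [-0.091, 0.996, 0.0, 0.001]
contact_force: [0.3, 0.4, -0.4]
gripper_width: 84.7
grasp_force: 0.0
shift [0.64 1.2  1.21] turn [0.03 0.1  0.04]
t 3.60 [532.84 120.93  53.21] F [ 0.33  0.41 -0.4 ] M [ 0.   -0.03 -0.  ] w 84.7 g 0.0 j [ 0.52  0.49 -0.43  0.   -0.66 -1.91]
```

View pics/grasp.png

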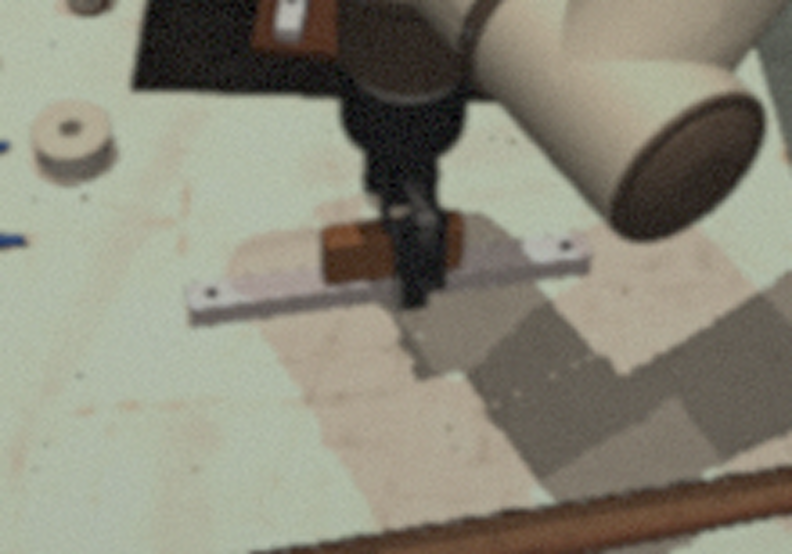

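The fingers straddle the rail: the near finger is at about (420,270), with the rail spanning x 322 to 462. I'll close now.

```bash
python3 -m pendant '[[0,0.001,0.001,0,0,0,0.06],[0,0,0,0,0,0,0.04],[0,0,0,0,0,0,0.02],[0,0,0,0,0,0,0.0],[0,0,0,0,0,0,0.0],[0,0,0,0,0,0,0.0],[0,0,0,0,0,0,0.0],[0,0,0,0,0,0,0],[0,0,0,0,0,0,0],[0,0,0,0,0,0,0]]'
python3 -c "
from h import *
go(532,122,52,100.4)"
python3 -m pendant '[[0,0,-0.005,0,0,0,0],[0,0,-0.01,0,0,0,0],[0,0,-0.02,0,0,0,0],[0,0,-0.03,0,0,0,0],[0,0,-0.03,0,0,0,0],[0,0,-0.02,0,0,0,0],[0,0,-0.01,0,0,0,0],[0,0,0,0,0,0,0],[0,0,0,0,0,0,0],[0,0,0,0,0,0,0]]'
python3 - <<'E'
from h import *; import cv2
go(480,-100,175,173.8)
for n,(a,b,c,d) in dict(top=(170,300,100,200),side=(180,384,150,400)).items():
    im=arm.get_image(n)["image"][a:b,c:d,::-1]
    cv2.imwrite(f"pics/l{n}.png",im)
a,b=[cv2.imread(f"pics/l{n}.png") for n in("top","side")]
f=lambda i:cv2.resize(i,(int(i.shape[1]*560/i.shape[0])*10//18,int(560*10/18)),interpolation=cv2.INTER_CUBIC)
cv2.imwrite("pics/lift.png",np.hstack([f(a),f(b)]))
E
```

```text
clock: 4.65
position: [532.2, 121.8, 51.5]
ee_rot: [-0.091, 0.996, 0.0, 0.0]
contact_force: [-0.0, 0.3, 4.2]
gripper_width: 17.0
grasp_force: 59.4
shift [ 0.16  0.23 -0.48] turn [0.   0.02 0.02]
t 4.65 [532.2  121.81  51.52] F [-0.04  0.3   4.19] M [0.01 0.23 0.01] w 17.0 g 59.4 j [ 0.52  0.49 -0.43  0.   -0.65 -1.91]
clock: 5.65
position: [531.2, 121.4, 174.7]
ee_rot: [-0.091, 0.996, -0.0, -0.002]
contact_force: [0.2, 0.4, -2.1]
gripper_width: 17.1
grasp_force: 58.7
shift [  90.28 -208.5     0.14] turn [  0.09  -0.19 -73.41]
t 5.65 [531.19 121.37 174.69] F [ 0.15  0.39 -2.14] M [-0.02 -0.01 -0.02] w 17.1 g 58.7 j [ 0.52  0.33 -0.3  -0.   -0.94 -1.91]
```

View pics/lift.png

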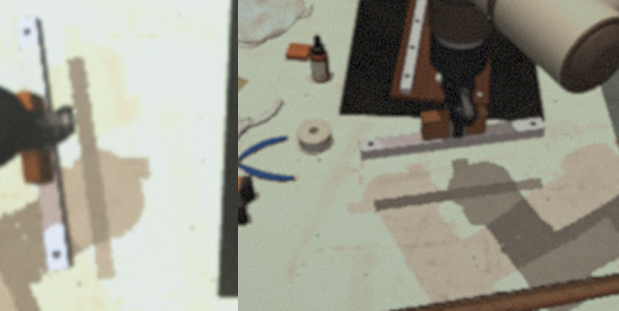

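The bar hangs level in the grip and clear of the bench. Next I turn it parallel to the fence and carry it over to the board.

```bash
python3 -m pendant '[[0,0,0,0,0,-8.15,0],[0,0,0,0,0,-8.15,0],[0,0,0,0,0,-8.15,0],[0,0,0,0,0,-8.15,0],[0,0,0,0,0,-8.15,0],[0,0,0,0,0,-8.15,0],[0,0,0,0,0,-8.15,0],[0,0,0,0,0,-8.15,0],[0,0,0,0,0,-8.15,0],[0,0,0,0,0,0,0],[0,0,0,0,0,0,0]]'
python3 -m pendant '[[0.015,0.001,0,0,0,0,0],[0.033,0.0016,0,0,0,0,0],[0.033,0.0016,0,0,0,0,0],[0.033,0.0016,0,0,0,0,0],[0.033,0.0016,0,0,0,0,0],[0.033,0.0016,0,0,0,0,0],[0.033,0.0016,0,0,0,0,0],[0.033,0.0016,0,0,0,0,0],[0.033,0.0016,0,0,0,0,0],[0.033,0.0016,0,0,0,0,0],[0.02,0.001,0,0,0,0,0],[0.014,0.001,0,0,0,0,0]]'
python3 -m pendant '[[0,0,0,0,0,0,0],[0,0,0,0,0,0,0],[0,0,0,0,0,0,0]]'
python3 -c "
from h import *
go(476.6,-220.6,73.5,173.8)"
```

```text
clock: 6.85
position: [531.9, 121.7, 175.7]
ee_rot: [-0.666, 0.746, 0.0, -0.001]
contact_force: [0.1, -0.6, -1.4]
gripper_width: 17.4
grasp_force: 58.7
clock: 8.05
position: [476.2, -222.1, 176.2]
ee_rot: [-0.666, 0.746, 0.0, -0.0]
contact_force: [0.2, 0.4, -3.8]
gripper_width: 17.3
grasp_force: 58.7
clock: 8.35
position: [477.3, -219.7, 176.3]
ee_rot: [-0.668, 0.744, 0.0, 0.0]
contact_force: [0.2, -0.5, -2.9]
gripper_width: 17.2
grasp_force: 58.7
shift [  1.01   0.58 102.82] turn [-0.    0.01 -0.01]
t 8.35 [ 477.29 -219.67  176.32] F [ 0.17 -0.5  -2.86] M [-0.02 -0.   -0.02] w 17.2 g 58.7 j [-0.12  0.29 -0.35 -0.   -0.93  0.01]
```

```bash
python3 -m pendant '[[0.001,0,0.010,0,0,0,0],[0,0,0.02,0,0,0,0],[0,0,0.02,0,0,0,0],[0,0,0.02,0,0,0,0],[0,0,0.015,0,0,0,0],[0,0,0.010,0,0,0,0],[0,0,0.005,0,0,0,0],[0,0,0.0025,0,0,0,0],[0,0,0,0,0,0,0],[0,0,0,0,0,0,0],[0,0,0,0,0,0,0]]'
python3 - <<'E'
from h import *; import cv2
go(556.1,-229.3,73.5,173.8)
a=arm.get_image("top")["image"][180:290,190:330,::-1]; b=arm.get_image("side")["image"][160:270,235:335,::-1]
f=lambda i:cv2.resize(i,None,fx=3.3,fy=3.3,interpolation=cv2.INTER_CUBIC)
cv2.imwrite("pics/pre.png",np.hstack([f(a),f(b)]))
E
```

```text
clock: 9.45
position: [477.5, -221.4, 74.5]
ee_rot: [-0.668, 0.745, -0.001, 0.0]
contact_force: [0.5, -0.7, -3.0]
gripper_width: 17.2
grasp_force: 58.7
shift [ -0.65 -78.98   1.1 ] turn [-0.09 -0.   -0.04]
t 9.45 [ 477.52 -221.37   74.48] F [ 0.51 -0.75 -2.98] M [ 0.01  0.09 -0.01] w 17.2 g 58.7 j [-0.13  0.43 -0.46  0.   -0.68  0.02]
```

View pics/pre.png

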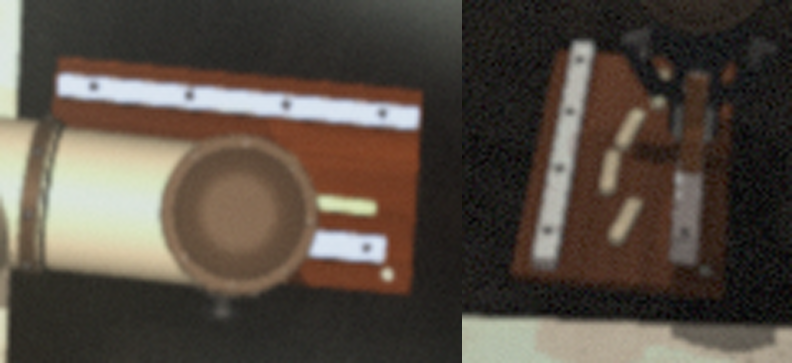

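The bar sits parallel to the fence behind the blanks, with its right hole at (366,248) and its left end at (685,262) in the side panel. I'll push along tool -y.

```bash
python3 -m pendant '[[0,-0.003,0,0,0,0,0],[0,-0.005,0,0,0,0,0],[0,-0.005,0,0,0,0,0],[0,-0.005,0,0,0,0,0],[0,-0.005,0,0,0,0,0],[0,-0.005,0,0,0,0,0],[0,-0.005,0,0,0,0,0],[0,-0.005,0,0,0,0,0],[0,-0.005,0,0,0,0,0],[0,-0.005,0,0,0,0,0],[0,-0.005,0,0,0,0,0],[0,-0.003,0,0,0,0,0]]'
python3 -c "
from h import *
go(556.1,-229.3,73.5,173.8)"
python3 -m pendant '[[0,-0.003,0,0,0,0,0],[0,-0.003,0,0,0,0,0],[0,-0.003,0,0,0,0,0],[0,-0.002,0,0,0,0,0],[0,-0.002,0,0,0,0,0],[0,0,0,0,0,0,0],[0,0,0,0,0,0,0]]'
python3 -c "
from h import *
go(556.1,-229.3,73.5,173.8)"
```

```text
clock: 10.75
position: [533.2, -227.4, 73.8]
ee_rot: [-0.668, 0.745, 0.0, -0.0]
contact_force: [-1.4, 0.2, -2.8]
gripper_width: 17.0
grasp_force: 58.7
shift [ -0.63 -22.96   0.25] turn [ 0.   -0.   -0.03]
t 10.75 [ 533.2  -227.43   73.75] F [-1.41  0.24 -2.77] M [ 0.06  0.25 -0.03] w 17.0 g 58.7 j [-0.12  0.5  -0.32  0.   -0.75  0.02]
clock: 11.45
position: [545.9, -228.8, 73.9]
ee_rot: [-0.668, 0.745, -0.0, 0.0]
contact_force: [1.1, 0.1, -3.0]
gripper_width: 17.1
grasp_force: 58.6
shift [ -0.63 -10.23   0.38] turn [-0.03 -0.   -0.04]
t 11.45 [ 545.86 -228.82   73.87] F [ 1.05  0.12 -2.95] M [-0.01  0.04  0.02] w 17.1 g 58.6 j [-0.12  0.52 -0.29  0.   -0.76  0.01]
```

```bash
python3 -m pendant '[[0,-0.0015,0,0,0,0,0],[0,-0.0015,0,0,0,0,0],[0,-0.0015,0,0,0,0,0],[0,-0.0015,0,0,0,0,0],[0,0,0,0,0,0,0]]' | grep -E 'pos|force'
python3 -m pendant '[[0,-0.001,0,0,0,0,0],[0,0,0,0,0,0,0]]' | grep -E 'pos|contact'
python3 -m pendant '[[0,-0.001,0,0,0,0,0],[0,0,0,0,0,0,0]]' | grep -E 'pos|contact'
python3 -c "
from h import *
go(556.1,-229.3,73.5,173.8)"
```

```text
position: [552.0, -229.5, 73.8]
contact_force: [-0.5, -0.2, -2.4]
grasp_force: 58.6
position: [552.7, -229.6, 73.8]
contact_force: [-0.4, -0.6, -2.3]
position: [553.8, -229.7, 73.8]
contact_force: [-0.3, -0.3, -3.0]
shift [-0.63 -2.27  0.29] turn [-0.01 -0.   -0.04]
t 12.35 [ 553.78 -229.68   73.79] F [-0.31 -0.33 -2.96] M [-0.03  0.09 -0.02] w 17.4 g 58.6 j [-0.12  0.53 -0.27  0.   -0.77  0.01]
```

```bash
p='python3 -m pendant'
$p '[[0,-0.0007,0,0,0,0,0],[0,0,0,0,0,0,0]]' | grep -E 'pos|contact'
$p '[[0,-0.0007,0,0,0,0,0],[0,0,0,0,0,0,0]]' | grep -E 'pos|contact'
python3 -c "
from h import *
go(556.1,-229.3,73.5,173.8)"
$p '[[0,-0.0007,0,0,0,0,0],[0,0,0,0,0,0,0]]' | grep -E 'pos|contact'
python3 -c "
from h import *
go(556.1,-229.3,73.5,173.8)"
```

```text
position: [554.4, -229.8, 73.8]
contact_force: [0.2, 0.1, -2.5]
position: [555.1, -229.8, 73.8]
contact_force: [-0.6, 0.3, -2.8]
shift [-0.65 -0.89  0.32] turn [-0.01 -0.   -0.04]
t 12.75 [ 555.15 -229.85   73.82] F [-0.55  0.26 -2.84] M [ 0.    0.07 -0.05] w 17.4 g 58.7 j [-0.12  0.53 -0.27  0.   -0.77  0.01]
position: [555.8, -229.9, 73.8]
contact_force: [0.0, -0.5, -2.5]
shift [-0.61 -0.19  0.28] turn [-0.01  0.   -0.04]
t 12.95 [ 555.84 -229.88   73.78] F [ 0.03 -0.53 -2.48] M [0.01 0.06 0.01] w 17.7 g 58.7 j [-0.12  0.53 -0.27 -0.   -0.77  0.01]
```

```bash
p='python3 -m pendant'
$p '[[0,-0.0006,0,0,0,0,0],[0,0,0,0,0,0,0]]' | grep -E 'pos|contact'
python3 -c "
from h import *
go(556.1,-229.3,73.5,173.8)"
$p '[[0,-0.0006,0,0,0,0,0],[0,0,0,0,0,0,0]]' | grep -E 'pos|contact'
python3 -c "
from h import *
go(556.1,-229.3,73.5,173.8)"
```

```text
position: [556.4, -230.0, 73.8]
contact_force: [-0.3, -0.2, -2.3]
shift [-0.64  0.41  0.33] turn [-0.01 -0.   -0.04]
t 13.15 [ 556.44 -229.98   73.83] F [-0.33 -0.23 -2.26] M [-0.    0.09  0.03] w 17.4 g 58.7 j [-0.12  0.53 -0.27 -0.   -0.77  0.01]
position: [557.0, -230.0, 73.8]
contact_force: [0.7, -0.0, -3.4]
shift [-0.64  1.    0.3 ] turn [-0.01 -0.   -0.04]
t 13.35 [ 557.03 -230.05   73.8 ] F [ 0.69 -0.03 -3.36] M [-0.01  0.05 -0.01] w 17.3 g 58.7 j [-0.12  0.53 -0.27  0.   -0.77  0.01]
```

```bash
p='python3 -m pendant'
$p '[[0,-0.0005,0,0,0,0,0],[0,0,0,0,0,0,0]]' | grep -E 'pos|contact'
$p '[[0,-0.0005,0,0,0,0,0],[0,0,0,0,0,0,0]]' | grep -E 'pos|contact'
python3 -c "
from h import *
go(556.1,-229.3,73.5,173.8)"
```

```text
position: [557.5, -230.1, 73.8]
contact_force: [0.1, 0.1, -3.1]
position: [557.8, -230.2, 73.8]
contact_force: [-0.4, 0.6, -3.0]
shift [-0.67  1.8   0.27] turn [ 0.02  0.   -0.04]
t 13.75 [ 557.82 -230.16   73.77] F [-0.44  0.61 -2.96] M [0.04 0.2  0.02] w 17.9 g 58.9 j [-0.12  0.53 -0.26 -0.   -0.78  0.01]
```

```bash
p='python3 -m pendant'
$p '[[0,-0.0005,0,0,0,0,0],[0,0,0,0,0,0,0]]' >/dev/null
python3 -c "
from h import *
go(556.1,-229.3,73.5,173.8)"
$p '[[0,-0.0005,0,0,0,0,0],[0,0,0,0,0,0,0]]' > /dev/null
python3 -c "
from h import *
go(556.1,-229.3,73.5,173.8)"
```

```text
shift [-0.67  1.87  0.24] turn [ 0.07  0.   -0.04]
t 13.95 [ 557.89 -230.17   73.74] F [-2.56 -0.01 -1.36] M [0.14 0.67 0.01] w 17.4 g 58.9 j [-0.12  0.53 -0.26 -0.   -0.78  0.01]
shift [-0.65  1.93  0.12] turn [ 0.14  0.01 -0.05]
t 14.15 [ 557.94 -230.15   73.62] F [-3.72  0.72 -0.04] M [0.19 1.23 0.08] w 17.5 g 59.0 j [-0.12  0.53 -0.26 -0.   -0.78  0.01]
```

```bash
p='python3 -m pendant'
$p '[[0,-0.0007,-0.0003,0,0,0,0],[0,0,0,0,0,0,0]]' >/dev/null
python3 -c "
from h import *
go(556.1,-229.3,73.5,173.8)"
$p '[[0,-0.0007,-0.0003,0,0,0,0],[0,0,0,0,0,0,0]]' > /dev/null
python3 -c "
from h import *
go(556.1,-229.3,73.5,173.8)"
```

```text
shift [-0.64  2.05  0.16] turn [ 0.22  0.02 -0.06]
t 14.35 [ 558.07 -230.16   73.65] F [-4.9   0.74 -0.06] M [0.22 1.63 0.04] w 17.2 g 59.1 j [-0.12  0.53 -0.26 -0.   -0.78  0.01]
shift [-0.65  2.15  0.21] turn [ 0.3   0.02 -0.07]
t 14.55 [ 558.17 -230.18   73.7 ] F [-5.2   0.51  0.22] M [0.17 1.88 0.08] w 17.5 g 59.1 j [-0.12  0.53 -0.26 -0.   -0.78  0.01]
```

```bash
p='python3 -m pendant'
$p '[[0,-0.0005,-0.0001,0.3,0,0,0],[0,0,0,0,0,0,0]]' >/dev/null
python3 -c "
from h import *
go(556.1,-229.3,73.5,173.8)"
$p '[[0,-0.0005,-0.0001,0.2,0,0,0],[0,0,0,0,0,0,0]]' > /dev/null
python3 -c "
from h import *
go(556.1,-229.3,73.5,173.8)"
```

```text
shift [-0.64  1.98  0.15] turn [ 0.08  0.03 -0.07]
t 14.75 [ 558.   -230.15   73.65] F [-7.76  0.7   0.46] M [0.2  2.13 0.05] w 17.4 g 59.2 j [-0.12  0.53 -0.26 -0.   -0.78  0.01]
shift [-0.66  1.9   0.12] turn [-0.03  0.04 -0.08]
t 14.95 [ 557.92 -230.16   73.63] F [-7.5   0.43 -0.47] M [0.29 2.46 0.1 ] w 17.4 g 59.3 j [-0.12  0.53 -0.26 -0.   -0.78  0.01]
```

```bash
p='python3 -m pendant'
$p '[[0,-0.0006,-0.0001,0.15,0,-0.08,0],[0,-0.0006,-0.0001,0.15,0,-0.05,0],[0,0,0,0,0,0,0]]' >/dev/null
python3 -c "
from h import *
go(556.1,-229.3,73.5,173.8)"
$p '[[0,-0.0006,-0.0001,0.15,0,0,0],[0,0,0,0,0,0,0]]' > /dev/null
python3 -c "
from h import *
go(556.1,-229.3,73.5,173.8)"
```

```text
shift [-0.65  1.85  0.11] turn [-0.16  0.05  0.01]
t 15.25 [ 557.87 -230.15   73.61] F [-9.61  0.81  1.87] M [ 0.41  3.09 -0.03] w 17.5 g 59.5 j [-0.12  0.53 -0.26 -0.   -0.77  0.02]
shift [-0.66  1.8   0.11] turn [-0.22  0.06 -0.  ]
t 15.45 [ 557.82 -230.15   73.61] F [-10.31   1.16   3.51] M [ 0.47  3.46 -0.02] w 17.4 g 59.6 j [-0.12  0.53 -0.27 -0.   -0.77  0.02]
```

```bash
p='python3 -m pendant'
$p '[[0,-0.0006,-0.0004,0,0,0,0],[0,-0.0006,-0.0004,0,0,0,0],[0,0,0,0,0,0,0]]' >/dev/null
python3 -c "
from h import *
go(556.1,-229.3,73.5,173.8)"
$p '[[0,-0.0006,-0.0004,0,0,0,0],[0,0,0,0,0,0,0]]' > /dev/null
python3 -c "
from h import *
go(556.1,-229.3,73.5,173.8)"
```

```text
shift [-0.65  1.96  0.16] turn [-0.07  0.08 -0.02]
t 15.75 [ 557.97 -230.16   73.66] F [-11.33   1.94   0.58] M [0.37 3.63 0.05] w 16.9 g 59.3 j [-0.12  0.53 -0.26 -0.   -0.78  0.02]
shift [-0.66  2.02  0.2 ] turn [ 0.    0.08 -0.03]
t 15.95 [ 558.04 -230.17   73.7 ] F [-12.56   1.77  -0.48] M [0.37 3.76 0.03] w 17.3 g 59.2 j [-0.12  0.53 -0.26 -0.   -0.78  0.02]
```

```bash
p='python3 -m pendant'
$p '[[0,-0.0007,-0.0004,0.06,0,0,0],[0,-0.0007,-0.0004,0.06,0,-0.03,0],[0,0,0,0,0,0,0]]' >/dev/null
python3 -c "
from h import *
go(556.1,-229.3,73.5,173.8)"
$p '[[0,-0.0007,-0.0003,0.06,0,0,0],[0,0,0,0,0,0,0]]' > /dev/null
python3 -c "
from h import *
go(556.1,-229.3,73.5,173.8)"
```

```text
shift [-0.67  2.1   0.24] turn [ 0.06  0.1  -0.03]
t 16.25 [ 558.12 -230.19   73.73] F [-13.72   1.25  -2.25] M [0.29 4.1  0.05] w 17.2 g 59.0 j [-0.12  0.53 -0.26 -0.   -0.78  0.02]
shift [-0.65  2.15  0.22] turn [ 0.1   0.11 -0.03]
t 16.45 [ 558.17 -230.18   73.71] F [-15.22   0.88  -1.23] M [0.27 4.38 0.03] w 17.6 g 59.0 j [-0.12  0.53 -0.26 -0.   -0.78  0.02]
```

```bash
p='python3 -m pendant'
$p '[[0,-0.0003,-0.0001,0,0,-0.02,0],[0,0,0,0,0,0,0],[0,0,0,0,0,0,0],[0,0,0,0,0,0,0],[0,0,0,0,0,0,0],[0,0,0,0,0,0,0]]' >/dev/null
python3 -c "
from h import *
go(556.1,-229.3,73.5,173.8)"
$p '[[0,0,0,0,0,0,0],[0,0,0,0,0,0,0],[0,0,0,0,0,0,0],[0,0,0,0,0,0,0],[0,0,0,0,0,0,0],[0,0,0,0,0,0,0]]' >/dev/null
python3 - <<'E'
from h import *; import cv2
go(556.1,-229.3,73.5,173.8)
a=arm.get_image("top")["image"][180:290,190:330,::-1]; b=arm.get_image("side")["image"][160:250,245:325,::-1]
f=lambda i,s:cv2.resize(i,None,fx=s,fy=s,interpolation=cv2.INTER_CUBIC)
b=f(b,5);a=f(a,2.3);c=np.zeros((b.shape[0],a.shape[1],3),np.uint8);c[:a.shape[0]]=a
cv2.imwrite("pics/press.png",np.hstack([c,b]))
E
```

```text
shift [-0.67  2.18  0.23] turn [ 0.13  0.12 -0.02]
t 17.05 [ 558.2  -230.21   73.73] F [-13.65   0.93  -1.69] M [0.23 4.52 0.05] w 17.0 g 59.1 j [-0.12  0.53 -0.26 -0.   -0.78  0.02]
shift [-0.67  2.2   0.24] turn [ 0.13  0.11 -0.02]
t 17.65 [ 558.21 -230.21   73.74] F [-13.46   0.91  -1.73] M [ 0.3   4.47 -0.01] w 17.0 g 59.1 j [-0.12  0.53 -0.26 -0.   -0.78  0.02]
```

View pics/press.png

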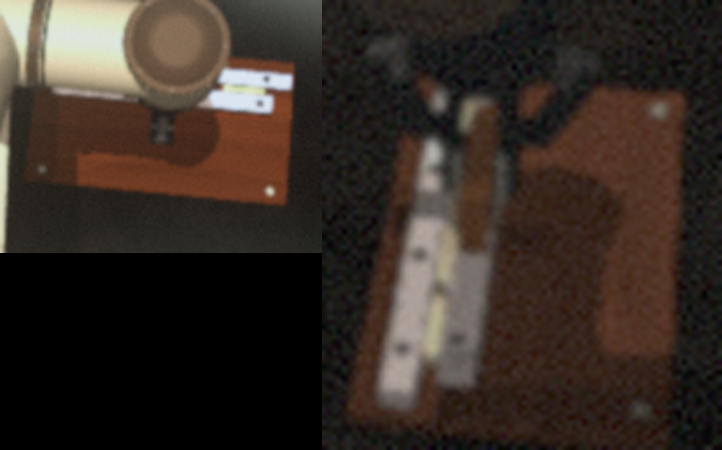

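The blanks are sandwiched evenly between the bar and the fence, in the strip from (440,240) to (430,360). The force is 13.6 N, so I'll raise it a little and hold for over a second.

```bash
p='python3 -m pendant'
$p '[[0,-0.0006,-0.0001,0.06,0,0,0],[0,-0.0006,-0.0001,0.06,0,0,0],[0,0,0,0,0,0,0],[0,0,0,0,0,0,0]]' >/dev/null
python3 -c "
from h import *
go(556.1,-229.3,73.5,173.8)"
$p '[[0,0,0,0,0,0,0],[0,0,0,0,0,0,0],[0,0,0,0,0,0,0],[0,0,0,0,0,0,0],[0,0,0,0,0,0,0],[0,0,0,0,0,0,0]]' >/dev/null
python3 -c "
from h import *
go(556.1,-229.3,73.5,173.8)"
$p '[[0,0,0,0,0,0,0],[0,0,0,0,0,0,0],[0,0,0,0,0,0,0],[0,0,0,0,0,0,0],[0,0,0,0,0,0,0],[0,0,0,0,0,0,0],[0,0,0,0,0,0,0]]' >/dev/null
python3 -c "
from h import *
go(556.1,-229.3,73.5,173.8)"
```

```text
shift [-0.67  2.23  0.24] turn [ 0.17  0.13 -0.03]
t 18.15 [ 558.25 -230.21   73.74] F [-15.41   0.71  -0.32] M [0.38 5.17 0.04] w 17.5 g 59.2 j [-0.12  0.53 -0.26 -0.   -0.78  0.02]
shift [-0.66  2.29  0.28] turn [ 0.16  0.13 -0.03]
t 18.75 [ 558.3  -230.2    73.77] F [-16.06   2.41  -1.1 ] M [0.35 5.05 0.04] w 17.3 g 59.2 j [-0.12  0.53 -0.26 -0.   -0.78  0.02]
shift [-0.66  2.24  0.27] turn [ 0.17  0.13 -0.03]
t 19.45 [ 558.26 -230.2    73.76] F [-16.42   1.26  -0.99] M [0.38 5.02 0.03] w 17.2 g 59.2 j [-0.12  0.53 -0.26 -0.   -0.78  0.02]
```

```bash
p='python3 -m pendant'
$p '[[0,0.001,0.0004,-0.15,0,0,0],[0,0.001,0.0004,-0.15,0,0,0],[0,0.001,0.0004,-0.15,0,0,0],[0,0.001,0.0004,-0.15,0,0,0],[0,0.001,0.0004,-0.15,0,0,0],[0,0.001,0.0004,-0.15,0,0.05,0],[0,0.001,0.0004,-0.15,0,0.05,0],[0,0.001,0.0004,-0.15,0,0.05,0],[0,0.001,0,0,0,0,0],[0,0.001,0,0,0,0,0],[0,0.001,0,0,0,0,0],[0,0.001,0,0,0,0,0]]' >/dev/null
python3 -c "
from h import *
go(556.1,-229.3,73.5,173.8)"
$p '[[0,0.003,0,0,0,0,0],[0,0.005,0,0,0,0,0],[0,0.01,0,0,0,0,0],[0,0.015,0,0,0,0,0],[0,0.015,0,0,0,0,0],[0,0.01,0,0,0,0,0],[0,0.005,0,0,0,0,0],[0,0,0,0,0,0,0],[0,0,0,0,0,0,0]]' >/dev/null
python3 - <<'E'
from h import *
import cv2
go(490,-220,176,173.8)
b=arm.get_image("side")["image"][160:260,235:335,::-1]; cv2.imwrite("pics/after.png",cv2.resize(b,None,fx=6,fy=6,interpolation=cv2.INTER_CUBIC))
E
```

```text
shift [-0.61  1.54  0.98] turn [-0.2  -0.01  0.  ]
t 20.65 [ 557.56 -230.08   74.48] F [-1.37 -0.84 -3.32] M [ 0.06  0.26 -0.01] w 17.3 g 59.4 j [-0.12  0.53 -0.27  0.   -0.77  0.01]
shift [  -2.77    4.75 -101.42] turn [-0.14 -0.02  0.01]
t 21.55 [ 494.66 -223.32   74.59] F [ 0.51  1.02 -2.98] M [-0.   -0.01 -0.06] w 17.5 g 59.4 j [-0.13  0.45 -0.42  0.   -0.7   0.02]
```

View pics/after.png

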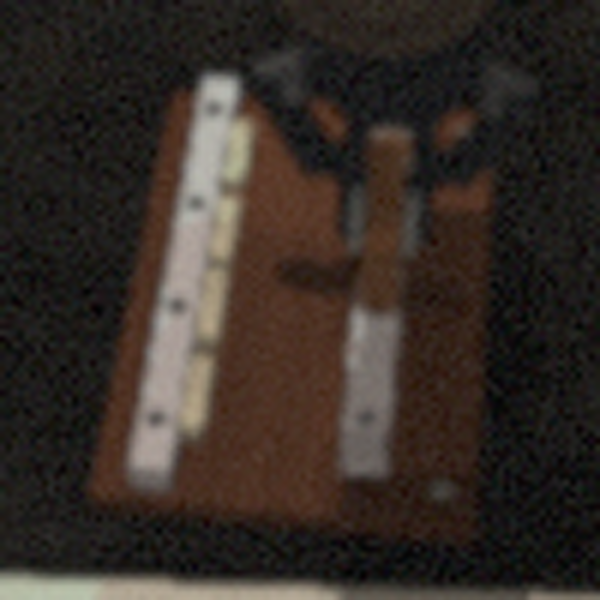

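All four blanks lie in a straight row against the fence, from (238,150) to (197,410). Now I lift and carry the bar back to its original place.

```bash
p='python3 -m pendant'
$p '[[0,0,-0.005,0,0,0,0],[0,0,-0.015,0,0,0,0],[0,0,-0.025,0,0,0,0],[0,0,-0.025,0,0,0,0],[0,0,-0.02,0,0,0,0],[0,0,-0.01,0,0,0,0],[0,0,0,0,0,0,0]]' >/dev/null
$p '[[-0.015,0,0,0,0,0,0],[-0.033,0,0,0,0,0,0],[-0.033,0,0,0,0,0,0],[-0.033,0,0,0,0,0,0],[-0.033,0,0,0,0,0,0],[-0.033,0,0,0,0,0,0],[-0.033,0,0,0,0,0,0],[-0.033,0,0,0,0,0,0],[-0.033,0,0,0,0,0,0],[-0.033,0,0,0,0,0,0],[-0.021,0,0,0,0,0,0],[-0.014,0,0,0,0,0,0]]' >/dev/null
$p '[[0,0,0,0,0,8.15,0],[0,0,0,0,0,8.15,0],[0,0,0,0,0,8.15,0],[0,0,0,0,0,8.15,0],[0,0,0,0,0,8.15,0],[0,0,0,0,0,8.15,0],[0,0,0,0,0,8.15,0],[0,0,0,0,0,8.15,0],[0,0,0,0,0,8.15,0],[0,0,0,0,0,0,0],[0,0,0,0,0,0,0],[0,0,0,0,0,0,0]]' 
python3 -c "
from h import *
go(532,122,52,100.4)"
```

```text
clock: 24.7
position: [531.1, 121.7, 173.9]
ee_rot: [-0.092, 0.996, -0.0, 0.0]
contact_force: [0.6, -0.6, -3.1]
gripper_width: 17.2
grasp_force: 59.5
shift [ -0.94   0.19 121.89] turn [-0.03  0.    0.14]
t 24.70 [531.1  121.7  173.89] F [ 0.56 -0.61 -3.1 ] M [ 0.01 -0.01 -0.08] w 17.2 g 59.5 j [ 0.52  0.33 -0.31  0.   -0.94 -1.91]
```

```bash
p='python3 -m pendant'
$p '[[0,0,0.01,0,0,0,0],[0,0,0.02,0,0,0,0],[0,0,0.03,0,0,0,0],[0,0,0.025,0,0,0,0],[0,0,0.015,0,0,0,0],[0,0,0.01,0,0,0,0],[0,0,0.005,0,0,0,0],[0,0,0.002,0,0,0,0],[0,0,0.002,0,0,0,0],[0,0,0,0,0,0,0],[0,0,0,0,0,0,0]]' >/dev/null
python3 -c "
from h import *
go(532,122,52,100.4)"
$p '[[0,0,0.001,0,0,0,0],[0,0,0.001,0,0,0,0],[0,0,0,0,0,0,0]]' >/dev/null
python3 -c "
from h import *
go(532,122,52,100.4)"
```

```text
shift [-0.2  -0.02  3.88] turn [0.01 0.12 0.05]
t 25.80 [531.79 121.98  55.88] F [-0.08 -0.33 -3.41] M [-0.    0.02 -0.  ] w 17.2 g 59.5 j [ 0.52  0.48 -0.43  0.   -0.66 -1.91]
shift [-0.66  0.14  1.24] turn [-0.02  0.04  0.04]
t 26.10 [531.37 121.74  53.24] F [-0.09 -1.13 -2.7 ] M [-0.03  0.    0.02] w 17.6 g 59.5 j [ 0.52  0.49 -0.43  0.   -0.66 -1.91]
```

```bash
p='python3 -m pendant'
$p '[[0,0,0.001,0,0,0,0],[0,0,0,0,0,0,0]]' |grep -E 'pos|contact'
$p '[[0,0,0.0005,0,0,0,0],[0,0,0,0,0,0,0]]' |grep -E 'pos|contact'
$p '[[0,0,0.0005,0,0,0,0],[0,0,0,0,0,0,0]]' |grep -E 'pos|contact'
```

```text
position: [531.3, 121.7, 52.1]
contact_force: [0.7, -0.2, -4.3]
position: [531.4, 121.8, 51.7]
contact_force: [0.4, -0.6, -2.3]
position: [531.5, 121.8, 51.5]
contact_force: [-1.2, 0.2, -0.4]
```

```bash
p='python3 -m pendant'
$p '[[0,0,0.0002,0,0,0,0],[0,0,0,0,0,0,0.03],[0,0,0,0,0,0,0.05],[0,0,0,0,0,0,0.085],[0,0,0,0,0,0,0.085],[0,0,0,0,0,0,0.085],[0,0,0,0,0,0,0.085],[0,0,0,0,0,0,0.085]]'
$p '[[0,0,-0.005,0,0,0,0.085],[0,0,-0.02,0,0,0,0.085],[0,0,-0.04,0,0,0,0.085],[0,0,-0.04,0,0,0,0.085],[0,0,-0.04,0,0,0,0.085],[0,0,-0.04,0,0,0,0.085],[0,0,-0.01,0,0,0,0.085],[0,0,0,0,0,0,0.085],[0,0,0,0,0,0,0.085],[0,0,0,0,0,0,0.085]]'
python3 - <<'E'
from h import *; import cv2
f=lambda i,s:cv2.resize(i,None,fx=s,fy=s,interpolation=cv2.INTER_CUBIC)
a=arm.get_image("side")["image"][125:325,170:370,::-1];b=arm.get_image("top")["image"][125:300,100:275,::-1]
cv2.imwrite("pics/end.png",np.hstack([f(a,2),cv2.resize(b,(400,400))]))
E
```

```text
clock: 27.5
position: [531.5, 121.8, 51.1]
ee_rot: [-0.091, 0.996, -0.0, 0.0]
contact_force: [1.6, -0.5, 0.2]
gripper_width: 84.7
grasp_force: 0.0
clock: 28.5
position: [530.3, 121.4, 244.1]
ee_rot: [-0.091, 0.996, -0.001, -0.001]
contact_force: [-0.3, -0.8, 0.0]
gripper_width: 85.1
grasp_force: 0.0
```

View pics/end.png

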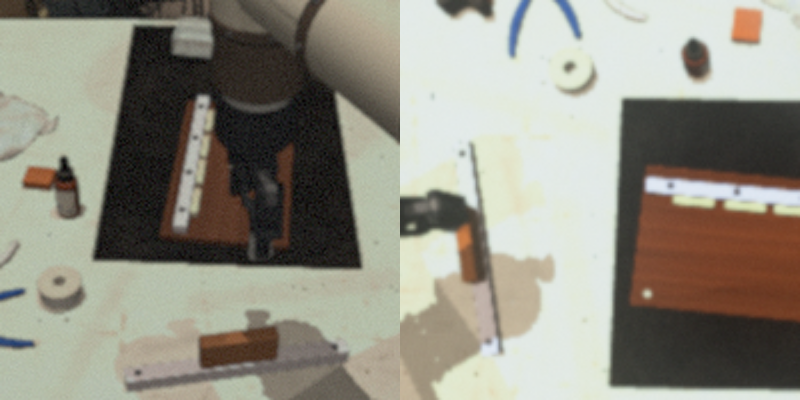

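The bar lies flat on the bench, from (130,380) to (345,345). The blanks are in line along the fence, and the bottle, reel and box are where they were.

```bash
python3 -c "
from bench import arm
print(arm.job_done())"
```

```text
the job is handed in; nothing more can be done
None
```

The job is handed in: all four blanks were pressed flush along the fence at about 15–16 N for over a second, and the straightedge is back flat on the bare bench with the bottle, reel and parts box undisturbed.

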